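Change over the drying trays

TASK

Only one drying tray may be out at a time. With a fingertip, push the narrow unit's tray, which stands partly out, fully home; then hook a fingertip behind the lip of the wide unit's tray and draw it out gently along its rails all the way to its stop, so that the instrument cassette in it can be reached. Leave the cassette untouched in its tray and the soap bottle, steel beaker and amber jar where they stand.

Things in the scene. Friction and masses are not known exactly. Their poses are not given: they have to be found in the camera images.
- unit_wide: fixed low white drying unit, 200 mm wide, 240 mm deep, 85 mm tall, black vent slots on top, open front with one steel tray. Origin on the worktop below the middle of its front face; x points into the unit, y across, z up; its tray slides out along its -x axis
- wide_tray (a joint): how far the wide unit's steel tray is drawn out, m: 0 = fully home, 0.13 = fully out, hard stops at both; home at the start. The tray stays where it is left; sliding it takes about 2.5 N, plus 6 N per m/s
- wide_lip (a point): middle of the top edge of the wide tray's upturned front lip; moves with the tray, axes as the unit's. In the unit's frame: x = -0.058 - joint value, y = 0, z = 0.066. The lip is an upright plate 178 mm wide, 4 mm thick (2 mm either side of this point in x), its outer (-x) face reaching down to 36 mm above the worktop
- wide_trough (a point): centre of the floor of the open finger trough behind the wide tray's lip; moves with the tray. The trough is 178 mm wide, 52 mm long in x, from the lip (26 mm high above this floor) back to the tray's front plate (40 mm high); open above. Its floor is 40 mm above the worktop; the unit's top is 45 mm above it and begins 30 mm behind this point when home
- unit_narrow: fixed low white drying unit, 140 mm wide, 240 mm deep, 85 mm tall, black vent slots on top, open front with one steel tray. Origin on the worktop below the middle of its front face; x points into the unit, y across, z up; its tray slides out along its -x axis
- narrow_tray (a joint): how far the narrow unit's steel tray is drawn out, m: 0 = fully home, 0.13 = fully out, hard stops at both; 50 to 95 mm out at the start. The tray stays where it is left; sliding it takes about 2.5 N, plus 6 N per m/s
- narrow_lip (a point): middle of the top edge of the narrow tray's upturned front lip; moves with the tray, axes as the unit's. In the unit's frame: x = -0.058 - joint value, y = 0, z = 0.066. The lip is an upright plate 118 mm wide, 4 mm thick (2 mm either side of this point in x), its outer (-x) face reaching down to 36 mm above the worktop
- narrow_trough (a point): centre of the floor of the open finger trough behind the narrow tray's lip; moves with the tray. The trough is 118 mm wide, 52 mm long in x, from the lip (26 mm high above this floor) back to the tray's front plate (40 mm high); open above. Its floor is 40 mm above the worktop; the unit's top is 45 mm above it and begins 30 mm behind this point when home
- cassette: closed flat aluminium instrument cassette, 70 x 110 x 16 mm, about 0.1 to 0.2 kg, loose, lying inside the wide tray behind its front plate (hidden by the unit's top until the tray is drawn); origin at the centre of its underside, 40 mm above the worktop, z up
- soap: green soap bottle with white cap, 60 mm diameter, 160 mm tall, loose bystander; origin at the centre of its underside, z up
- beaker: open steel beaker, 72 mm rim diameter, 100 mm tall, loose bystander; origin at the centre of its underside, z up
- jar: small amber glass jar with black lid, 48 mm diameter, 55 mm tall, loose bystander; origin at the centre of its underside, z up

How it is judged (in metres and radians):
On the way, in this order (a step that is already met when the one before it is completed fails the run):
1. the narrow tray is pushed fully home (value of joint narrow_tray below 0.006 m), for 0.2 s.
2. the wide tray is drawn out to its stop (value of joint wide_tray above 0.122 m), for 0.2 s.
At the end, for the whole second after the job is handed in: the narrow tray is home (within 6 mm), the wide tray is out to its stop (within 8 mm) and at rest, and the cassette lies flat and still in the wide tray (value of joint narrow_tray below 0.006 m and value of joint wide_tray above 0.122 m and velocity of joint wide_tray between -0.01 and 0.01 m/s and x of cassette in the frame of wide_lip between 0.09 and 0.215 m and height (world z) of cassette between 0.036 and 0.046 m and linear speed of cassette below 0.02 m/s); the robot touches nothing.
It fails at once if both trays out at once (each more than 20 mm) (value of joint each of wide_tray, narrow_tray above 0.02 m).
It fails at once if the cassette is lifted or tipped (height (world z) of cassette above 0.052 m or angle between cassette's own z axis and vertical above 0.25 rad).
It fails at once if the robot touches the cassette (contact force between the fingers and cassette above 1 N).
It fails at once if the wide tray is handled roughly (over 40 N, or faster than 0.5 m/s) (contact force between the fingers and unit_wide above 40 N or velocity of joint wide_tray above 0.5 m/s).
It fails at once if the soap bottle, the beaker or the jar is moved more than 20 mm or tipped (distance of any of soap, beaker, jar from where it was at the start of the episode above 0.02 m or angle between any of soap, beaker, jar's own z axis and vertical above 0.3 rad).
It also fails if it takes over 45 s, if anything falls off the work surface, if the arm or the gripper's body presses on something with over 40 N, if the wrist force passes 120 N, or if a joint passes its speed limit or range.

ROBOT

A 7-joint arm with a two-finger parallel gripper is mounted at the origin on the work surface. World frame = base frame: x ahead of the robot, y to its left, z up, the work surface at z = 0. Lengths are in mm, angles in rad, forces in N, time in s.
With the tool pointing down it reaches from about 400 to 875 mm from the base axis. Payload 4.4 kg.
Tool frame: the origin (TCP) lies at the very end of the fingers, on their centre line; the grasp point (between the pads) lies 19 mm behind it; z points along the fingers, y is the line along which they close (so a half turn about z gives the same grasp; the last joint's range is limited). The gripper opens to 85 mm and grips with 20 to 120 N. Pads are 22 mm wide; open, the fingers measure 114 mm over their backs; the gripper's body (76 mm by 85 mm) begins 54 mm behind the grasp point. The pads swing forward as they close: fully open they stand 13 mm farther back than shut.
Start: joints at [-1.244, 0.628, 0.038, 1.517, -0.027, 0.996, -0.02], TCP at [248.782, 600.521, 191.413] pointing down, gripper open.
Joint ranges: [-3.06, 3.06], [-0.37, 2.12], [-1.25, 1.32], [0.18, 2.47], [-1.1, 4.24], [0.23, 1.98], [-2.94, 2.94]. Speed limits (rad/s): [2.57, 2.57, 3.14, 3.14, 3.14, 3.14, 3.14].

INTERFACE

Orientations are given as [roll, pitch, yaw] about the fixed x, y, z axes, in that order (R = Rz(yaw) Ry(pitch) Rx(roll)).
In Python, from cell import monitor, viewer, workorder gives the robot as it stands.
- The arm moves only by the tool arm_command, never from a script. Its argument "series" is one flat list of numbers, 5 for each row, row after row: the opening in per cent of the stroke, from 0 (shut) to 100 (fully open), then the shift along the tool's x, y, z in cm, then the turn about the tool's z in degrees. In form: [claw, x, y, z, roll, claw, x, y, z, roll, ...]. A call has exactly 5 rows; each row is the pose to reach, as a shift and turn from the pose commanded when the call began, along the tool's axes at that moment; what a row does not reach only later rows make up. A row lasts 1/12 s, in which the tool goes at most 41.7 mm and 7.16 degrees, less where a joint would pass 70% of its speed; a pose out of reach is approached as far as the arm can. A call with a gripper value outside its range is refused whole. The fingers move at their own pace and stop on an object; the grip force is fixed at half the most. Time passes only in rows, so rows that repeat a pose let the fingers close, or fill a call up. It gives the time, the measured TCP pose, the force, the opening and the grip force at its end, in the units of the state.
- monitor.read_state(): the state, without advancing time (a new reading comes with each control period).
- viewer.get_image(name): name is "scene" or "side" or "wrist"; returns (picture, depth): 480x640x3 uint8, red, green, blue; 480x640 float32, mm along the optical axis (not along the pixel's ray), 0 where there is no reading.
- viewer.camera_model(name): a dict with "mtx" (3x3 intrinsics, pixels), "R" (3x3) and "t" (3): a world point X has camera coordinates R X + t. Camera axes: x right, y down, z forward; pixel columns grow to the right and rows downward; lengths in mm; the calibration is good to about 2 mm. A picture is of the moment at which its call begins: read the wrist's pose just before it. camera_model takes no time and is no camera call; for the wrist camera it gives the pose at the moment of the call.
- workorder.finish_job(): hands the job in; it is judged then, once.
The state is a dict: "clock": time; "qpos": joint angles; "qd": joint speeds; "tau": joint torques, N m; "eef_pos": TCP position; "tool_rot": TCP orientation; "force": force on the tool from outside, world axes, zero at the start; "torque": the same for the moment, N m; "width": finger opening in mm; "gripper_force": force on a finger pad.
Only numpy, scipy, OpenCV 4.12 (cv2) and the standard library are available. Lean on these libraries where they do the work, as an engineer would, in place of code of your own. Each camera call takes 0.05 s, during which the arm holds its last target. There are 200 camera calls.

## Working session

There is one attempt and no reset: what is moved stays moved. The work goes in short steps, Python scripts to look and compute and a tool call to move; the robot and the scene stay as the last step left them, time stands still between calls to the robot, and variables do not carry over. Pictures are saved under pics/ and viewed, at most 10 in all, crops included, and the job is handed in when it is done.

Besides the shell and the picture viewer there is one more tool, called after ">>>" by a JSON object that holds its "api" and its "payload". arm_command: Moves the arm, as the interface text tells. Its arguments: {"type":"object","properties":{"series":{"type":"array","items":{"type":"number"}}},"required":["series"]}

```bash
mkdir -p pics; ls
python3 - <<'E'
from cell import monitor, viewer
import cv2,numpy as np
s=monitor.read_state();print(s['clock'],s['eef_pos'],s['tool_rot'],s['width'])
ims=[]
for n in("scene","side"):
    p,d=viewer.get_image(n);np.savez(f'pics/{n}0.npz',p=p,d=d,**viewer.camera_model(n))
    cv2.imwrite(f'pics/{n}0.png',p[:,:,::-1]);print((d>0).mean())
E
```

```text
pics
0.0 [248.53427358 599.85710154 190.49405347] [-3.13972951e+00  5.59661456e-05  2.74878088e+00] 85.43937090320286
0.9793424479166667
0.9958430989583333
```

View pics/scene0.png

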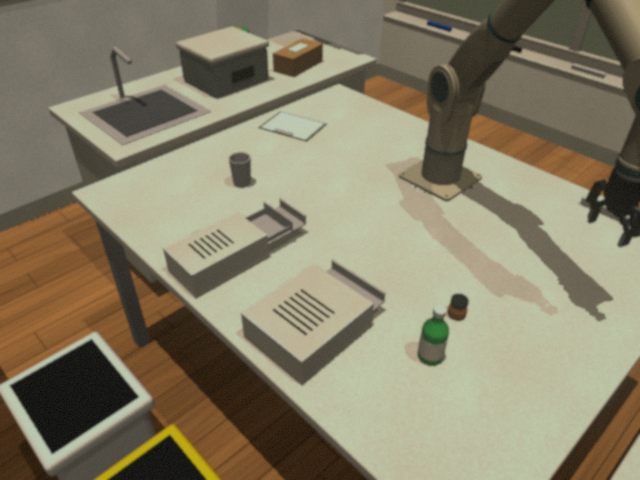

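View pics/side0.png

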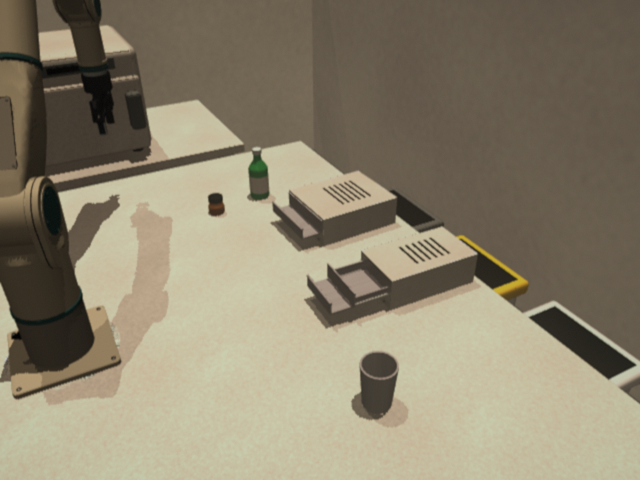

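The scene view shows the narrow unit at about (220,248) with its lip near (292,213), and the wide unit at about (310,315) with its lip near (357,285). The beaker is at (240,170), the soap at (433,340) and the jar at (458,305). In the side view the narrow lip is at (325,300) and the wide lip at (297,225). Next I'll fit the unit tops and lips from the depth data.

```bash
cat > h.py <<'E'
import numpy as np,cv2
def cloud(d,K,R,t):
    v,u=np.mgrid[:480,:640]; c=np.stack([(u-K[0,2])/K[0,0]*d,(v-K[1,2])/K[1,1]*d,d],-1)
    X=(c-t)@R; X[d<=0]=np.nan; return X
E
python3 - <<'E'
from h import *
for n in("scene","side"):
    f=np.load(f'pics/{n}0.npz'); X=cloud(f['d'].astype(float),f['mtx'],f['R'],f['t'])
    z=X[...,2]; ws=(X[...,0]>200)&(X[...,0]<1200)&(abs(X[...,1])<700)
    print(n,'table z',np.nanmedian(z[ws]))
    m=(ws&(abs(z-85)<6)).astype(np.uint8); m=cv2.morphologyEx(m,cv2.MORPH_OPEN,np.ones((3,3)))
    k,l,st,_=cv2.connectedComponentsWithStats(m)
    for i in range(1,k):
        if st[i,4]>1200:
            P=X[l==i][:,:2].astype(np.float32); r=cv2.minAreaRect(P);print(' top',st[i],np.round(r[0]),np.round(r[1]),r[2],np.round(cv2.boxPoints(r)).tolist(),np.median(z[l==i]))
    m=(ws&(z>25)).astype(np.uint8)
    k,l,st,_=cv2.connectedComponentsWithStats(m)
    for i in range(1,k):
        if st[i,4]>80:
            P=X[l==i]; print(' obj',st[i],np.round(np.nanmin(P,0)),np.round(np.nanmax(P,0)),np.round(np.median(P,0)))
E
```

```text
scene table z 0.530591332619814
 top [ 163  212  103   63 3143] [ 811. -157.] [149. 244.] 89.51897430419922 [[688.0, -230.0], [932.0, -232.0], [933.0, -84.0], [690.0, -82.0]] 85.87888437692234
 top [ 241  264  132   98 6642] [796. 191.] [244. 205.] 2.380493640899658 [[670.0, 288.0], [678.0, 84.0], [922.0, 94.0], [913.0, 298.0]] 85.55546749159703
 obj [ 585    0   55  247 6521] [200. 382. 244.] [293. 665. 715.] [263. 552. 500.]
 obj [228 152  22  30 558] [ 479. -479.   25.] [ 554. -399.  106.] [ 523. -423.   78.]
 obj [ 163  198  143   94 6198] [ 537. -232.   25.] [933. -80.  94.] [ 789. -134.   82.]
 obj [ 241  259  145  119 9577] [609.  84.  25.] [922. 298.  92.] [806. 211.  84.]
 obj [448 293  21  22 344] [463. 383.  25.] [512. 426.  61.] [496. 408.  52.]
 obj [ 418  304   31   56 1206] [621. 411.  25.] [673. 471. 164.] [657. 449.  98.]
side table z -0.06165383717312145
 top [ 290  172  107   49 2894] [795. 189.] [243. 213.] 2.183260440826416 [[669.0, 291.0], [677.0, 78.0], [920.0, 87.0], [912.0, 300.0]] 83.85936500017789
 top [ 362  228  115   55 3429] [ 808. -159.] [148. 246.] 88.14768981933594 [[682.0, -228.0], [928.0, -236.0], [933.0, -89.0], [687.0, -81.0]] 84.31818197211987
 obj [  61    0   54  136 3674] [200. 480. 241.] [303. 664. 609.] [243. 566. 458.]
 obj [248 148  21  46 693] [607. 403.  25.] [668. 458. 161.] [632. 420.  86.]
 obj [ 272  171  125   69 5385] [610.  80.  25.] [922. 300.  89.] [754. 148.  81.]
 obj [208 193  16  16 205] [463. 378.  25.] [505. 425.  58.] [481. 392.  47.]
 obj [ 307  227  171   88 7883] [ 535. -235.   25.] [931. -82.  90.] [ 731. -176.   69.]
 obj [ 359  351   40   56 1782] [ 476. -475.   25.] [ 548. -402.  104.] [ 510. -443.   74.]
```

The unit tops fit well: 200x240 and 140x240 mm at z≈85. The wide front centre is about (673.5,187.5), axis +2.3°, with its home lip near (615.5,185). The narrow front centre is about (687,-155), axis about −1.3°, with its lip near x≈538. First I'll turn the tool square, shut the gripper and travel high.

>>> {"api": "arm_command", "payload": {"series": [0, -3.5, -1.8, 0, -4.5, 0, -7, -3.6, 0, -9, 0, -10.5, -5.4, 0, -13.5, 0, -14, -7.2, 0, -18, 0, -17.5, -9, 0, -22.5]}}

```text
clock: 0.52
eef_pos: [376.7, 448.6, 191.0]
tool_rot: [-3.141, -0.0, -3.137]
force: [0.6, 0.9, 0.1]
width: 25.4
gripper_force: 0.0
```

>>> {"api": "arm_command", "payload": {"series": [0, -1.5, -3.8, 0, 0, 0, -3, -7.6, 0, 0, 0, -4.5, -11.4, 0, 0, 0, -6, -15.2, 0, 0, 0, -7.5, -19, 0, 0]}}

```text
clock: 0.93
eef_pos: [451.1, 258.2, 191.2]
tool_rot: [-3.141, -0.001, 3.142]
force: [0.7, 0.4, 0.3]
width: 0.4
gripper_force: 0.0
```

>>> {"api": "arm_command", "payload": {"series": [0, -0.5, -4, 0, 0, 0, -1, -8, 0, 0, 0, -1.5, -12, 0, 0, 0, -2, -16, 0, 0, 0, -2.5, -20, 0, 0]}}

```text
clock: 1.35
eef_pos: [475.6, 58.4, 191.3]
tool_rot: [-3.142, -0.0, -3.142]
force: [1.8, 0.4, 1.6]
width: -0.2
gripper_force: 0.0
```

>>> {"api": "arm_command", "payload": {"series": [0, 0, -4, 0, 0, 0, 0, -8, 0, 0, 0, 0, -12, 0, 0, 0, 0, -16, 0, 0, 0, 0, -20, 0, 0]}}

```text
clock: 1.77
eef_pos: [475.3, -141.5, 191.3]
tool_rot: [3.141, -0.0, 3.142]
force: [0.8, 1.3, 0.2]
width: 0.2
gripper_force: 0.0
```

>>> {"api": "arm_command", "payload": {"series": [0, 0, -0.3, 3, 0, 0, 0, -0.6, 6, 0, 0, 0, -0.9, 9, 0, 0, 0, -1.2, 12, 0, 0, 0, -1.2, 14, 0]}}

```text
clock: 2.18
eef_pos: [474.3, -152.1, 48.9]
tool_rot: [3.141, -0.003, 3.14]
force: [-0.4, -0.1, 0.2]
width: 0.1
gripper_force: 0.0
```

>>> {"api": "arm_command", "payload": {"series": [0, -1, 0, 0, 0, 0, -2, 0, 0, 0, 0, -3, 0, 0, 0, 0, -4, 0, 0, 0, 0, -5, 0, 0, 0]}}

```text
clock: 2.6
eef_pos: [526.0, -151.6, 51.0]
tool_rot: [3.141, -0.001, 3.141]
force: [-0.4, -0.5, -0.9]
width: -0.0
gripper_force: 0.0
```

>>> {"api": "arm_command", "payload": {"series": [0, -1.4, 0, 0, 0, 0, -2.8, 0, 0, 0, 0, -4.2, 0, 0, 0, 0, -5.6, 0, 0, 0, 0, -7, 0, 0, 0]}}

```text
clock: 3.02
eef_pos: [596.2, -151.5, 51.0]
tool_rot: [3.141, -0.001, 3.141]
force: [1.0, 0.1, 0.3]
width: 0.1
gripper_force: 0.0
```

>>> {"api": "arm_command", "payload": {"series": [0, -0.4, 0, 0, 0, 0, -0.8, 0, 0, 0, 0, -1.2, 0, 0, 0, 0, -1.6, 0, 0, 0, 0, -1.6, 0, 0, 0]}}

```text
clock: 3.43
eef_pos: [612.3, -151.6, 51.4]
tool_rot: [3.142, 0.0, 3.141]
force: [0.4, 0.9, -0.9]
width: 0.0
gripper_force: 0.0
```

The force readings don't show the push, so I'll look.

Run:
```python
from cell import viewer
import cv2
p,d=viewer.get_image("side");cv2.imwrite('pics/side1.png',cv2.resize(p[180:360,220:500,::-1],None,fx=2.5,fy=2.5))
```

```text
(no output)
```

View pics/side1.png

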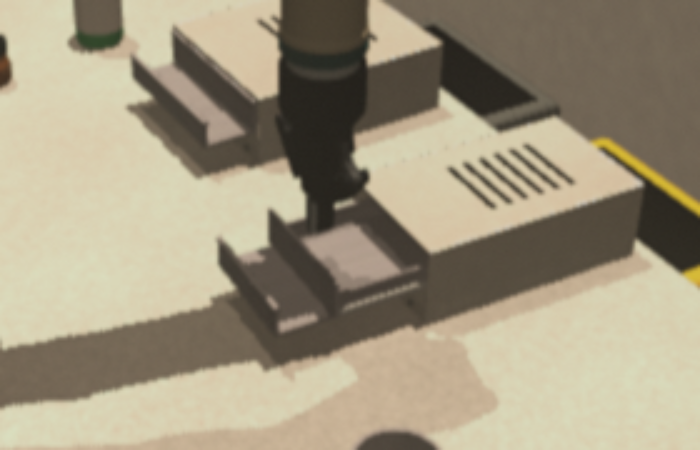

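The tray hasn't moved. The fingertip appears at crop (320,225), apparently beside or behind the tray's front plate. I'll check where the reported TCP projects against the depth there.

Run:
```python
from cell import viewer,monitor
from h import *
s=monitor.read_state();print(s['eef_pos'],s['qpos'],s['force'])
for n in("side","scene"):
    m=viewer.camera_model(n);p,d=viewer.get_image(n)
    np.savez(f'pics/{n}1.npz',p=p,d=d,**m)
    c=m['R']@s['eef_pos']+m['t'];u=m['mtx']@c;print(n,u[:2]/u[2],c[2])
    X=cloud(d.astype(float),m['mtx'],m['R'],m['t'])
    # dark gripper pixels low down
    dark=(p.max(2)<60)&(X[...,2]>40)&(X[...,2]<110)&(X[...,0]>500)&(X[...,0]<700)&(abs(X[...,1]+100)<150)
    v,u=np.nonzero(dark)
    print(dark.sum()); 
    for a in range(40,110,10):
        q=dark&(X[...,2]>=a)&(X[...,2]<a+10)
        if q.sum(): print(a,q.sum(),np.round(np.median(X[q],0)))
cv2.imwrite('pics/scene1.png',cv2.resize(p[170:330,150:400,::-1],None,fx=3,fy=3))
```

```text
[ 611.77850634 -151.66269723   51.34700677] [ 0.20061553  0.76930895 -0.00349416  1.69035067  0.00379727  0.68219711
  1.76574767] [-0.18690713  0.02008739 -1.20019801]
side [346.21900549 285.13208705] 1295.808725201336
31
40 2 [663. -97.  47.]
50 1 [662. -97.  51.]
90 2 [ 603. -159.   98.]
100 26 [ 607. -164.  104.]
scene [273.82578412 220.78962968] 1586.429847239366
16
70 1 [ 597. -167.   75.]
90 2 [ 618. -147.   96.]
100 13 [ 618. -144.  106.]
```

View pics/scene1.png

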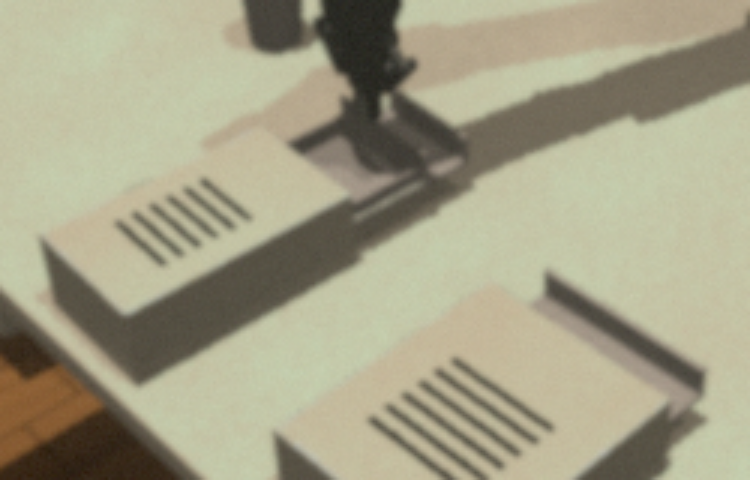

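The visible tip, at scene ≈(274,208) and side ≈(348,272), sits about 13 px above where the reported TCP projects. So the real tip is higher than reported and passed over the lip and plate. I'll triangulate it from both views.

Run:
```python
from h import *
Ps=[];px=[]
for n,c0 in(("scene",(240,150,300,235)),("side",(325,230,370,300))):
    f=np.load(f'pics/{n}1.npz');g=np.load(f'pics/{n}0.npz')
    x0,y0,x1,y1=c0
    X=cloud(f['d'].astype(float),f['mtx'],f['R'],f['t'])
    dd=(g['d']-f['d'])  # nearer than before
    m=(dd>15)&(f['d']>0)
    for v in range(y0,y1,2):
        r=np.nonzero(m[v,x0:x1])[0]+x0
        if len(r) and n: 
            q=X[v,r]; print(n,v,r.min(),r.max(),np.round(np.median(q,0)),f['p'][v,int(np.median(r))])
    print(np.linalg.norm(f['R']))
```

```text
scene 150 255 283 [ 636. -128.  303.] [80 73 57]
scene 152 255 283 [ 634. -128.  299.] [85 80 62]
scene 154 255 297 [ 636. -127.  291.] [79 76 61]
scene 156 256 283 [ 636. -131.  287.] [50 53 44]
scene 158 244 283 [ 633. -128.  280.] [42 52 44]
scene 160 256 283 [ 632. -128.  271.] [58 59 52]
scene 162 256 283 [ 633. -132.  265.] [61 65 52]
scene 164 249 283 [ 634. -128.  263.] [46 47 42]
scene 166 256 283 [ 638. -125.  257.] [43 44 36]
scene 168 256 283 [ 636. -127.  250.] [43 45 39]
scene 170 248 283 [ 636. -129.  244.] [39 40 33]
scene 172 257 284 [ 635. -126.  238.] [39 38 34]
scene 174 256 282 [ 634. -127.  232.] [41 42 36]
scene 176 254 295 [ 628. -131.  226.] [44 44 39]
scene 178 254 281 [ 627. -132.  216.] [40 41 33]
scene 180 255 284 [ 624. -155.  199.] [42 42 37]
scene 182 244 297 [ 625. -141.  199.] [39 42 33]
scene 184 257 282 [ 626. -135.  194.] [38 36 32]
scene 186 258 282 [ 625. -136.  188.] [41 41 32]
scene 188 259 284 [ 624. -135.  181.] [43 43 33]
scene 190 260 288 [ 621. -137.  173.] [37 36 30]
scene 192 261 293 [ 622. -139.  164.] [36 36 31]
scene 194 262 286 [ 62
[... 915 characters left out ...]
35 29]
side 248 336 366 [ 605. -179.  172.] [38 36 29]
side 250 337 367 [ 605. -173.  164.] [39 37 30]
side 252 341 367 [ 604. -197.  174.] [41 38 31]
side 254 340 365 [ 602. -195.  168.] [38 35 29]
side 256 341 363 [ 601. -193.  160.] [40 36 30]
side 258 342 361 [ 601. -191.  152.] [40 37 31]
side 260 342 359 [ 601. -184.  141.] [40 36 30]
side 262 342 353 [ 602. -165.  125.] [43 40 33]
side 264 342 353 [ 606. -165.  119.] [43 40 34]
side 266 342 353 [ 606. -164.  114.] [42 39 33]
side 268 342 352 [ 605. -164.  109.] [43 40 34]
side 270 342 352 [ 605. -163.  102.] [41 38 32]
side 272 343 351 [ 605. -160.   97.] [64 59 51]
side 274 345 346 [ 605. -159.   90.] [130 116 104]
1.7320508075688772
```

The real tip is at z≈90 while the state reports 51. The first images agree: tip at about 242 against a reported 191. So the tip sits a constant ~39 mm above the reported z, with x and y fine. I'll back off above the tray and lower to a reported z of about 9.

>>> {"api": "arm_command", "payload": {"series": [0, 3, 0, 0, 0, 0, 6, 0, 0, 0, 0, 9, 0, 0, 0, 0, 12, 0, 0, 0, 0, 14, 0, 0, 0]}}

```text
clock: 4.0
eef_pos: [467.7, -151.6, 51.5]
tool_rot: [3.141, -0.003, 3.14]
force: [-0.1, -0.2, -0.7]
width: 0.2
gripper_force: 0.0
```

>>> {"api": "arm_command", "payload": {"series": [0, 0, 0, 1, 0, 0, 0, 0, 2, 0, 0, 0, 0, 3, 0, 0, 0, 0, 3.8, 0, 0, 0, 0, 3.8, 0]}}

```text
clock: 4.42
eef_pos: [471.7, -151.1, 11.4]
tool_rot: [3.141, -0.002, -3.141]
force: [-0.1, -0.4, 0.0]
width: 0.0
gripper_force: 0.0
```

```bash
cat >> h.py <<'E'
def tip(tag,x,y):
    from cell import viewer,monitor
    s=monitor.read_state();print(np.round(s['eef_pos'],1),np.round(s['force'],1))
    for n in("side","scene"):
        m=viewer.camera_model(n);p,d=viewer.get_image(n);np.savez(f'pics/{n}{tag}.npz',p=p,d=d,**m)
        X=cloud(d.astype(float),m['mtx'],m['R'],m['t'])
        q=(p.max(2)<90)&(abs(X[...,0]-x)<25)&(abs(X[...,1]-y)<30)&(X[...,2]>12)&(X[...,2]<130)
        print(n,q.sum(),np.round(np.percentile(X[q][:,2],[0,2,5,20])),np.round(np.median(X[q],0)))
E
python3 - <<'E'
from h import *
from cell import monitor
e=monitor.read_state()['eef_pos'];tip('2',e[0],e[1])
E
```

```text
[ 471.7 -151.1   11.4] [-0.1 -0.4  0. ]
side 230 [53. 59. 63. 73.] [ 462. -164.  100.]
scene 195 [51. 61. 64. 78.] [ 483. -146.  105.]
```

The tip is now at z≈51, as predicted. Now I'll push the lip from x≈527 to 616.

>>> {"api": "arm_command", "payload": {"series": [0, -2, 0, 0.2, 0, 0, -4, 0, 0.4, 0, 0, -5.4, 0, 0.4, 0, 0, -6.8, 0, 0.4, 0, 0, -8.2, 0, 0.4, 0]}}

```text
clock: 4.93
eef_pos: [552.9, -152.0, 9.4]
tool_rot: [-3.141, -0.003, 3.141]
force: [-3.6, -1.8, 2.1]
width: -0.2
gripper_force: 1.7
```

>>> {"api": "arm_command", "payload": {"series": [0, -1.2, 0, 0, 0, 0, -2.4, 0, 0, 0, 0, -3.6, 0, 0, 0, 0, -4.6, 0, 0, 0, 0, -5.2, 0, 0, 0]}}

```text
clock: 5.35
eef_pos: [606.0, -152.5, 9.4]
tool_rot: [-3.141, -0.001, 3.141]
force: [-2.4, -2.1, 0.2]
width: -0.1
gripper_force: 1.4
```

Contact is confirmed at about 3 N. Now I'll move slowly to the stop.

>>> {"api": "arm_command", "payload": {"series": [0, -0.3, 0, 0, 0, 0, -0.6, 0, 0, 0, 0, -0.9, 0, 0, 0, 0, -1.2, 0, 0, 0, 0, -1.2, 0, 0, 0]}}

```text
clock: 5.77
eef_pos: [617.0, -152.0, 9.2]
tool_rot: [-3.141, -0.002, 3.141]
force: [-4.6, -2.2, 1.3]
width: -0.6
gripper_force: 1.9
```

>>> {"api": "arm_command", "payload": {"series": [0, -0.2, 0, 0, 0, 0, -0.4, 0, 0, 0, 0, -0.6, 0, 0, 0, 0, -0.6, 0, 0, 0, 0, -0.6, 0, 0, 0]}}

```text
clock: 6.18
eef_pos: [616.6, -152.0, 8.9]
tool_rot: [3.141, -0.013, 3.14]
force: [-13.8, -1.4, 10.2]
width: -0.0
gripper_force: 7.5
```

The stop is reached: force is rising and x is stalled at 616.6, where home was predicted. I'll back off, rise and verify.

>>> {"api": "arm_command", "payload": {"series": [0, 1.5, 0, 0, 0, 0, 3.5, 0, 0, 0, 0, 4, 0, -3, 0, 0, 4, 0, -6.5, 0, 0, 4, 0, -10, 0]}}

```text
clock: 6.6
eef_pos: [584.3, -150.4, 110.3]
tool_rot: [3.14, 0.001, -3.141]
force: [0.4, 0.5, 0.8]
width: 0.4
gripper_force: 0.0
```

Run:
```python
from cell import viewer,monitor
from h import *
print(monitor.read_state()['eef_pos'])
for n in("side","scene"):
    m=viewer.camera_model(n);p,d=viewer.get_image(n);X=cloud(d.astype(float),m['mtx'],m['R'],m['t'])
    for nm,lo,hi,cx,cy in(("narrow",-225,-85,600,0),("wide",90,280,600,0)):
        # lip: highest band 56..68 in front of unit
        q=(X[...,2]>58)&(X[...,2]<69)&(X[...,0]>500)&(X[...,0]<655)&(X[...,1]>lo)&(X[...,1]<hi)
        P=X[q][:,:2];print(n,nm,q.sum(),np.round(np.percentile(P,[2,50,98],axis=0)).tolist(),np.polyfit(P[:,1],P[:,0],1) if q.sum()>20 else '')
```

```text
[ 584.33968483 -150.44744072  110.33252027]
side narrow 134 [[625.0, -212.0], [629.0, -159.0], [633.0, -99.0]] [1.91752464e-02 6.31792029e+02]
side wide 120 [[611.0, 96.0], [616.0, 174.0], [621.0, 268.0]] [-3.71012021e-02  6.22563390e+02]
scene narrow 79 [[629.0, -209.0], [634.0, -151.0], [637.0, -95.0]] [2.44771355e-02 6.37075335e+02]
scene wide 181 [[614.0, 100.0], [620.0, 190.0], [625.0, 271.0]] [-3.81992038e-02  6.26941044e+02]
```

The narrow tray is home (lip x≈630). The wide lip centre is about (617,186) with its axis at +2.1°. Next I'll go over its trough, TCP ≈(638,186), turning −2.1°.

>>> {"api": "arm_command", "payload": {"series": [0, -0.6, 3.4, 0, 0, 0, -1.2, 6.8, 0, 0, 0, -1.8, 10.2, 0, 0, 0, -2.4, 13.6, 0, 0, 0, -3, 17, 0, 0]}}

```text
clock: 7.12
eef_pos: [615.1, 21.4, 109.4]
tool_rot: [3.14, 0.002, -3.141]
force: [1.3, -0.0, -0.9]
width: 0.3
gripper_force: 0.0
```

>>> {"api": "arm_command", "payload": {"series": [0, -0.6, 3.4, 0, -0.5, 0, -1.2, 6.8, 0, -1, 0, -1.8, 10.2, 0, -1.5, 0, -2.4, 13.6, 0, -2.1, 0, -2.4, 16.7, 0, -2.1]}}

```text
clock: 7.53
eef_pos: [639.5, 189.6, 109.3]
tool_rot: [3.139, 0.003, -3.103]
force: [0.3, -0.0, -0.5]
width: 0.2
gripper_force: 0.0
```

>>> {"api": "arm_command", "payload": {"series": [0, 0, 0, 0, 0, 0, 0, 0, 0, 0, 0, 0, 0, 0, 0, 0, 0, 0, 0, 0, 0, 0, 0, 0, 0]}}

```text
clock: 7.95
eef_pos: [638.4, 183.6, 109.4]
tool_rot: [-3.141, 0.0, -3.107]
force: [0.0, -0.3, -0.4]
width: -0.4
gripper_force: 0.0
```

>>> {"api": "arm_command", "payload": {"series": [0, 0, 0, 2.5, 0, 0, 0, 0, 5, 0, 0, 0, 0, 7, 0, 0, 0, 0, 7, 0, 0, 0, 0, 7, 0]}}

```text
clock: 8.37
eef_pos: [637.4, 184.0, 38.7]
tool_rot: [-3.141, -0.002, -3.107]
force: [-0.5, -0.0, 0.9]
width: 0.3
gripper_force: 0.0
```

Run:
```python
from h import *
tip('3',638,185)
for n in("side","scene"):
    f=np.load(f'pics/{n}3.npz');
    a=(220,120) if n=="side" else (290,190)
    cv2.imwrite(f'pics/{n}3.png',cv2.resize(f['p'][a[1]:a[1]+140,a[0]:a[0]+180,::-1],None,fx=2.2,fy=2.2))
a=[cv2.imread(f'pics/{n}3.png') for n in("side","scene")];cv2.imwrite('pics/both3.png',np.hstack(a))
```

```text
[637.4 184.   38.7] [-0.5 -0.   0.9]
side 222 [31. 36. 38. 44.] [627. 176.  73.]
scene 349 [35. 38. 39. 42.] [630. 188.  58.]
```

View pics/both3.png

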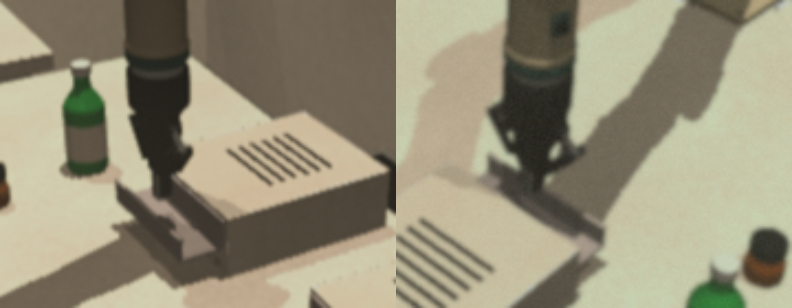

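The tip at crop (160,195) hangs over the trough between the lip and the unit. I'll lower 2.8 cm more, slowly at the end.

>>> {"api": "arm_command", "payload": {"series": [0, 0, 0, 1, 0, 0, 0, 0, 2, 0, 0, 0, 0, 2.5, 0, 0, 0, 0, 2.8, 0, 0, 0, 0, 2.8, 0]}}

```text
clock: 8.88
eef_pos: [637.2, 185.2, 10.3]
tool_rot: [-3.141, -0.002, -3.105]
force: [-0.6, 0.3, -0.8]
width: 0.0
gripper_force: 0.0
```

>>> {"api": "arm_command", "payload": {"series": [0, 0.3, 0, 0, 0, 0, 0.6, 0, 0, 0, 0, 0.9, 0, 0, 0, 0, 1.2, 0, 0, 0, 0, 1.5, 0, 0, 0]}}

```text
clock: 9.3
eef_pos: [624.0, 184.9, 11.9]
tool_rot: [3.141, 0.003, -3.105]
force: [2.7, 0.2, -0.4]
width: -0.1
gripper_force: 1.4
```

The lip is hooked, with 2.7 N along +x. I'll draw at about 0.11 m/s.

>>> {"api": "arm_command", "payload": {"series": [0, 0.8, 0, 0, 0, 0, 1.7, 0, 0, 0, 0, 2.6, 0, 0, 0, 0, 3.5, 0, 0, 0, 0, 4.4, 0, 0, 0]}}

```text
clock: 9.72
eef_pos: [579.1, 183.2, 11.9]
tool_rot: [3.141, 0.002, -3.105]
force: [3.1, 0.2, -0.2]
width: 0.1
gripper_force: 1.6
```

>>> {"api": "arm_command", "payload": {"series": [0, 0.9, 0, 0, 0, 0, 1.8, 0, 0, 0, 0, 2.7, 0, 0, 0, 0, 3.6, 0, 0, 0, 0, 4.4, 0, 0, 0]}}

```text
clock: 10.13
eef_pos: [534.5, 181.5, 11.8]
tool_rot: [3.141, 0.001, -3.105]
force: [3.3, 0.1, 1.9]
width: 0.1
gripper_force: 1.5
```

>>> {"api": "arm_command", "payload": {"series": [0, 0.6, 0, 0, 0, 0, 1.2, 0, 0, 0, 0, 1.7, 0, 0, 0, 0, 2.2, 0, 0, 0, 0, 2.6, 0, 0, 0]}}

```text
clock: 10.55
eef_pos: [508.5, 180.7, 11.4]
tool_rot: [3.142, -0.0, -3.105]
force: [3.3, -0.1, 2.4]
width: -0.2
gripper_force: 1.4
```

>>> {"api": "arm_command", "payload": {"series": [0, 0.2, 0, 0, 0, 0, 0.4, 0, 0, 0, 0, 0.6, 0, 0, 0, 0, 0.8, 0, 0, 0, 0, 0.9, 0, 0, 0]}}

```text
clock: 10.97
eef_pos: [500.2, 180.4, 11.3]
tool_rot: [3.141, 0.001, -3.105]
force: [3.6, -0.2, -0.8]
width: 0.0
gripper_force: 1.9
```

>>> {"api": "arm_command", "payload": {"series": [0, 0.1, 0, 0, 0, 0, 0.2, 0, 0, 0, 0, 0.3, 0, 0, 0, 0, 0.3, 0, 0, 0, 0, 0.3, 0, 0, 0]}}

```text
clock: 11.38
eef_pos: [500.4, 180.4, 11.4]
tool_rot: [3.141, 0.006, -3.106]
force: [8.4, 0.1, -4.9]
width: 0.5
gripper_force: 4.1
```

The stop is met at x≈500, with force rising to 8.4 N. I'll ease off into mid-trough and lift straight up.

>>> {"api": "arm_command", "payload": {"series": [0, -0.6, 0, 0, 0, 0, -1.2, 0, 0, 0, 0, -1.5, 0, 0, 0, 0, -1.5, 0, -1, 0, 0, -1.5, 0, -2, 0]}}

```text
clock: 11.8
eef_pos: [510.8, 180.4, 31.5]
tool_rot: [-3.141, -0.003, -3.105]
force: [-0.4, -0.0, 0.2]
width: 0.0
gripper_force: 0.0
```

>>> {"api": "arm_command", "payload": {"series": [0, 0, 0, -2.5, 0, 0, 0, 0, -5, 0, 0, 0, 0, -8, 0, 0, 0, 0, -11, 0, 0, 0, 0, -13, 0]}}

```text
clock: 12.22
eef_pos: [512.3, 181.1, 165.2]
tool_rot: [3.14, 0.003, -3.105]
force: [0.1, -0.3, 0.3]
width: 0.0
gripper_force: 0.0
```

>>> {"api": "arm_command", "payload": {"series": [0, 1, -3, 0, 0, 0, 2, -6, 0, 0, 0, 3, -9, 0, 0, 0, 4, -12, 0, 0, 0, 4, -14, 0, 0]}}

```text
clock: 12.63
eef_pos: [473.9, 36.3, 162.4]
tool_rot: [-3.141, -0.003, -3.107]
force: [-0.2, 0.2, 0.5]
width: 0.0
gripper_force: 0.0
```

Run:
```python
from cell import viewer,monitor
from h import *
print(monitor.read_state()['eef_pos'])
for n in("side","scene"):
    m=viewer.camera_model(n);p,d=viewer.get_image(n);X=cloud(d.astype(float),m['mtx'],m['R'],m['t'])
    for nm,lo,hi,a,b in(("narrow",-225,-85,500,655),("wide",90,280,450,530)):
        q=(X[...,2]>58)&(X[...,2]<69)&(X[...,0]>a)&(X[...,0]<b)&(X[...,1]>lo)&(X[...,1]<hi)
        P=X[q][:,:2];print(n,nm,q.sum(),np.round(np.percentile(P,[2,50,98],axis=0)).tolist())
    cv2.imwrite(f'pics/{n}4.png',p[:,:,::-1])
```

```text
[473.87482746  36.3255498  162.36710909]
side narrow 132 [[625.0, -211.0], [628.0, -158.0], [633.0, -96.0]]
side wide 109 [[481.0, 91.0], [486.0, 171.0], [491.0, 261.0]]
scene narrow 84 [[630.0, -207.0], [634.0, -152.0], [638.0, -95.0]]
scene wide 178 [[484.0, 94.0], [490.0, 182.0], [497.0, 265.0]]
```

View pics/side4.png

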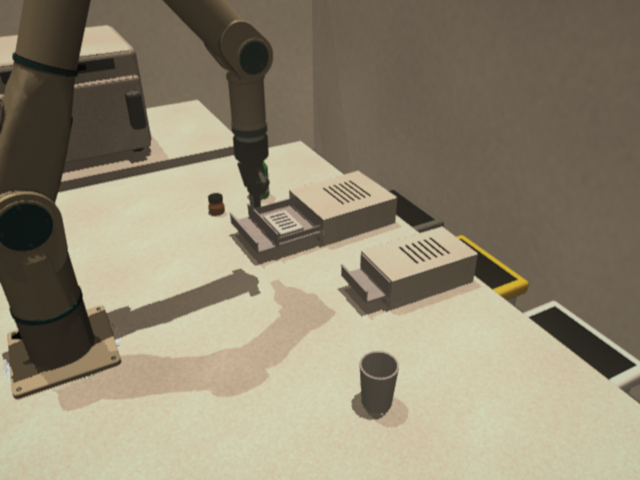

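The wide lip moved from 616 to 486 and from 620 to 490, which is 130 mm and its full travel. The cassette lies flat at (283,220). The narrow tray at (365,283) is home, the bystanders haven't moved, and the gripper is clear.

```bash
python3 -c "
from cell import workorder
print(workorder.finish_job())"
```

```text
the job is handed in; nothing more can be done
None
```

The job is handed in: the narrow tray is home, the wide tray is drawn out 130 mm to its stop with the cassette lying flat in it, and nothing else was moved; the judge returned no verdict.

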